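# Open the clamped-on scrap bin and slide the chopping board out over it

## Task

With the fingertips, slide the lid of the scrap bin that is clamped to the right-hand end of the worktop fully open (away from you), and then push the white chopping board flat along the worktop, straight out between the bin's two clamps, until its plain end (the one without the hand slot) stands square and centred over the middle of the bin's mouth, ready for scraping peelings into it. Only push: do not grip or lift the board, and do not touch the garlic and the peeler, which stay lying on it. Leave everything else on the worktop where it is.

Things in the scene. Friction and masses are not known exactly. Their poses are not given: they have to be found in the camera images.
- scrap_bin: grey bin hung on a steel bracket at the worktop's right-hand (-y) end; fixed, axes as the world's, its x differs from run to run. Origin: on the worktop's top edge (z = 0), midway between the clamps; the worktop lies on the +y side of it, the bin from 8 to 112 mm on the -y side. Bin 152 mm long along x, rim 23 mm below the worktop's surface.
- clamp_near (a point): middle, at the worktop's edge, of the top of the bin's clamp nearer the robot (at -95 mm x from the bin's origin). The clamp lies on the worktop: 26 mm wide along x, 8 mm high, from 7 mm outward (-y) to 35 mm inward (+y) of the edge.
- clamp_far (a point): the same of the other, equal clamp (at +95 mm x from the bin's origin); 164 mm are clear between the two.
- bin_mouth (a point): centre of the bin's mouth: 60 mm outward (-y) of the worktop's edge and 28 mm below its surface. The mouth is 144 mm long along x and 96 mm deep along y. Axes as the world's.
- bin_lid (a joint): sliding lid of the bin, a white plastic plate 156 x 90 x 4 mm in runners on the bin's rim: 0 = closed over the mouth, 0.12 m = fully open, at its stop; it slides to +x (away from the robot) and stays where it is left; about 1.2 N moves it. It starts closed or up to 30 mm open.
- lid_rib (a point): middle of the top edge of the lid's finger rib, an upright bar across the lid: 66 mm long along y, 8 mm thick along x, standing 20 mm above the lid's top; the rib's top is 8 mm below the worktop's surface, the lid's top 28 mm below it. It moves with the lid; closed, it stands 45 mm on the -x side of the mouth's centre.
- board: white plastic chopping board, 140 x 230 x 10 mm, about 0.36 kg, lying loose and flat on the worktop, up to 0.35 rad askew. Origin: centre of its underside; its own y runs along its length, z up. Corners rounded by 16 mm. A hand slot (84 mm along x, 28 mm along y) goes through it near its +y end, its middle 78 mm from the origin; a grey groove line runs round the rest.
- board_end (a point): middle of the board's plain end (its own -y end, without the slot), at the underside, 115 mm from the board's origin; axes as the board's.
- garlic: garlic bulb, 50 mm wide and 51 mm high, loose on the board towards its plain end. Origin: centre of its underside.
- peeler: green vegetable peeler, 170 x 25 x 18 mm, loose on the board, lying along the board's length near its +x long edge. Origin: centre of its underside.
- mug: green and white mug, 101 mm high, 78 mm wide, at the near left. Origin: centre of its underside. Bystander.
- lemon: lemon, 83 x 58 x 58 mm, to the left of the board. Origin: underside. Bystander.
- salt_shaker: small clear shaker, 44 mm wide, 90 mm high, at the left, beside the sink. Origin: centre of its underside. Bystander.
- tin_tomato: round food tin, 75 mm wide, 110 mm high, at the back right. Origin: centre of its underside. Bystander.
- tin_flat: flat fish tin, 63 x 105 x 24 mm, at the back. Origin: centre of its underside. Bystander.
Things that resemble listed ones, but are neither listed nor needed, are in the scene too. There is more than one size of the garlic; the job needs the largest.

How it is judged:
On the way:
1. the bin's lid is slid fully open while the board is still wholly on the worktop (value of joint bin_lid above 0.112 m and y of board_end in the frame of scrap_bin above 0 m), for 0.2 s.
At the end, for the whole second after the job is handed in: Lid open by at least 112 of 120 mm; middle of the plain end above the mouth's middle within 20 mm across the worktop's edge and 12 mm along it; board square to the edge within 0.08 rad, flat on the worktop, at rest, the garlic and the peeler lying on it (value of joint bin_lid above 0.112 m and y of board_end in the frame of bin_mouth between -0.02 and 0.02 m and x of board_end in the frame of bin_mouth between -0.012 and 0.012 m and angle between the y axis of board and the y axis of scrap_bin, either way round below 0.08 rad and angle between board's own z axis and vertical below 0.03 rad and height (world z) of board between -0.004 and 0.004 m and linear speed of board below 0.01 m/s and x of garlic in the frame of board between -0.07 and 0.07 m and y of garlic in the frame of board between -0.115 and 0.115 m and z of garlic in the frame of board between 0.003 and 0.03 m and x of peeler in the frame of board between -0.07 and 0.07 m and y of peeler in the frame of board between -0.115 and 0.115 m and z of peeler in the frame of board between 0.003 and 0.03 m); the robot touches nothing.
It fails at once if the board is lifted, tipped or run up on a clamp (height (world z) of board above 0.012 m or angle between board's own z axis and vertical above 0.1 rad).
It fails at once if the garlic or the peeler is touched by the robot (contact force between any of garlic, peeler and the fingers above 0.5 N or contact force between any of garlic, peeler and the arm above 0.5 N).
It fails at once if another thing on the worktop is shifted by more than 30 mm (distance of any of mug, lemon, salt_shaker, tin_tomato, tin_flat from where it was at the start of the episode above 0.03 m).
It also fails if it takes over 67 s, if anything falls off the work surface, if the arm or the gripper's body presses on something with over 40 N, if the wrist force passes 120 N, or if a joint passes its speed limit or range.

## Robot

A 7-joint arm with a two-finger parallel gripper is mounted at the origin on a cart in front of the work surface, level with it; the furniture and walls round the work are solid. World frame = base frame: x ahead of the robot, y to its left, z up, the work surface at z = 0. Lengths are in m, angles in rad, forces in N, time in s.
With the tool pointing down it reaches from about 0.425 to 0.925 m from the base axis. Payload 6.8 kg.
Tool frame: the origin (TCP) lies midway between the tips of the shut fingers; the grasp point (between the pads) lies 19 mm behind it; z points along the fingers, y is the line along which they close (so a half turn about z gives the same grasp; the last joint's range is limited). The gripper opens to 85 mm and grips with 20 to 120 N. Pads are 22 mm wide; open, the fingers measure 114 mm over their backs; the gripper's body (76 mm by 85 mm) begins 54 mm behind the grasp point. The pads swing forward as they close: fully open they stand 13 mm farther back than shut.
Start: joints at [-1.407, 0.477, 0.022, 1.555, -0.011, 1.109, -0.083], TCP at [0.181, 0.65, 0.231] pointing down, gripper open.
Joint ranges: [-2.96, 2.96], [-0.34, 2.1], [-1.41, 1.46], [0.24, 2.44], [-1.37, 4.51], [0.17, 1.92], [-2.96, 2.96]. Speed limits (rad/s): [2.39, 2.39, 3.14, 3.14, 3.14, 3.14, 3.14].

## Interface

Orientations are given as a rotation vector (axis times angle).
In Python, from bench import r gives the robot as it stands. The module is installed in compiled form; this text tells all that it offers.
- The arm moves only by the tool apply_moves, never from a script. Its argument "rows" is a list of rows, each a list of 6 numbers: the shift along the tool's x, y, z scaled (see below), then the turn, a rotation vector about the tool's x, y, z scaled (see below). A call has 1 to 5 rows; each row is the pose to reach, as a shift and turn from the pose commanded when the call began, along the tool's axes at that moment; what a row does not reach only later rows make up. The controller multiplies each number of a shift by 0.25 m and each number of a turn by 90 degrees. A row lasts 1/8 s, in which the tool goes at most 62.5 mm and 10.7 degrees, less where a joint would pass 70% of its speed; a pose out of reach is approached as far as the arm can. A call with a number of a shift or a turn outside -1 to 1 is refused whole. A call with a gripper value outside its range is refused whole. "claw" is the opening, from 0 (shut) to 1 (fully open), set as the call begins (left out, the last holds). The fingers move at their own pace and stop on an object; "newtons" is the grip in N (left out, the last holds). Time passes only in rows, so rows that repeat a pose let the fingers close. It gives the time, the measured TCP pose, the force, the opening and the grip force at its end, in the units of the state.
- r.get_obs(): the state, without advancing time (a new reading comes with each control period).
- r.grab_frame(name): name is "side" or "top"; returns a dict with "pixels" (400x640x3 uint8, red, green, blue), "intrinsics" (3x3 intrinsics, pixels), "eye" and "attitude" of the camera in the world. Camera axes: x right, y up, looking along -z (the intrinsics and any distortion apply to the point x, -y, -z); pixel columns grow to the right and rows downward; lengths in m; the calibration is good to about 2 mm. A picture is of the moment at which its call begins. There is no depth.
- r.hand_in(): hands the job in; it is judged then, once.
Trained networks look in a picture, given as the dict that the camera call returned (one of the last four; its "shot" number tells which), for a name from the list of things; names that differ only in an ending like _2 or _b are one class to them, and where a whole thing is asked for, a point or a joint stands for the part that bears it (a point fixed in the world has none). Each returns a list of dicts, best first, with "conf" (0 to 1); they miss things now and then, are a little off and sometimes report something else, mostly with a low value. They report only what shows in the picture. A call takes as long as a camera call. They do not tell look-alikes from the thing itself.
- r.search_frame(picture, thing): "rect" ([left, top, width, height] in pixels, round what is visible of it).
- r.outline_of(picture, thing): "pixels" (400x640 bool, what is visible of it) and "rect" ([left, top, width, height] in pixels, round what is visible of it).
- r.landmark_of(picture, thing): "point" ([column, row] in pixels: a listed point, or the origin of a listed thing).
The state is a dict: "clock": time; "joints": joint angles; "qvel": joint speeds; "tau": joint torques, N m; "tcp_pos": TCP position; "orientation": TCP orientation; "contact_force": force on the tool from outside, world axes, zero at the start; "moment": the same for the moment, N m; "grip_width": finger opening in m; "gripper_force": force on a finger pad.
Only numpy, scipy, OpenCV 4.12 (cv2) and the standard library are available. Lean on these libraries where they do the work, as an engineer would, in place of code of your own. Each camera call takes 0.05 s, during which the arm holds its last target. There are 200 camera calls.

## Working session

There is one attempt and no reset: what is moved stays moved. The work goes in short steps, Python scripts to look and compute and a tool call to move; the robot and the scene stay as the last step left them, time stands still between calls to the robot, and variables do not carry over. Pictures are saved under pics/ and viewed, at most 10 in all, crops included, and the job is handed in when it is done.

Besides the shell and the picture viewer there is one more tool, called in YAML: its name, and indented under it one key for each argument. apply_moves: Moves the arm, as the interface text tells. Its arguments: {"type":"object","properties":{"rows":{"type":"array","items":{"type":"array","items":{"type":"number"}}},"claw":{"type":"number"},"newtons":{"type":"number"}},"required":["rows"]}

```bash
mkdir -p pics; cat > h.py <<'E'
import numpy as np, cv2
from bench import r
from scipy.spatial.transform import Rotation as R
def rot(a):
    a=np.array(a,float)
    return a if a.shape==(3,3) else (R.from_quat(a).as_matrix() if a.size==4 else R.from_rotvec(a).as_matrix())
def ray(f,p):
    K=np.array(f["intrinsics"]); d=np.linalg.inv(K)@[p[0],p[1],1]; d=np.array([d[0],-d[1],-d[2]])
    return np.array(f["eye"]),rot(f["attitude"])@d
def at(f,p,z):
    e,d=ray(f,p); return e+d*(z-e[2])/d[2]
def proj(f,X):
    c=rot(f["attitude"]).T@(np.array(X)-f["eye"]); c=np.array([c[0],-c[1],-c[2]]); u=np.array(f["intrinsics"])@c; return u[:2]/u[2]
E
python3 - <<'E'
from h import *
np.set_printoptions(precision=4,suppress=True)
o=r.get_obs(); print(o)
for n in("top","side"):
    f=r.grab_frame(n); cv2.imwrite(f"pics/{n}0.png",f["pixels"][:,:,::-1])
    print(n,{k:v for k,v in f.items() if k!="pixels"})
    for t,z in dict(scrap_bin=0,clamp_near=.008,clamp_far=.008,bin_mouth=-.028,lid_rib=-.008,board=0,board_end=0,garlic=.01,peeler=.01,mug=0,lemon=0,salt_shaker=0,tin_tomato=0,tin_flat=0).items():
        for d in r.landmark_of(f,t)[:3]: print(t,round(d["conf"],2),np.round(d["point"],1),at(f,d["point"],z))
E
```

```text
{'clock': 0.0, 'joints': array([-1.4071,  0.4778,  0.0223,  1.5564, -0.0115,  1.1093, -0.0831]), 'qvel': array([ 0.0001,  0.0004,  0.0008,  0.0012, -0.001 , -0.0008, -0.0019]), 'tau': array([ -0.    , -59.6422,   1.6076, -28.1202,   0.0124,   0.0092,
         0.    ]), 'tcp_pos': array([0.181 , 0.6497, 0.2303]), 'orientation': array([-0.4255, -3.1125,  0.0029]), 'contact_force': array([-1.5397,  0.1286, -0.4682]), 'moment': array([-0.017 ,  0.0231,  0.0141]), 'gripper_force': 0.0, 'grip_width': 0.08571112152713367}
top {'intrinsics': array([[477.4829,   0.    , 311.8101],
       [  0.    , 477.4829, 202.4591],
       [  0.    ,   0.    ,   1.    ]]), 'eye': array([ 0.3365, -0.0289,  1.1882]), 'attitude': array([ 0.1126, -0.1561, -1.566 ]), 'shot': 1}
scrap_bin 0.79 [424.7 237.9] [ 0.4524 -0.3455  0.    ]
clamp_near 0.82 [426.8 272. ] [ 0.3675 -0.345   0.008 ]
clamp_near 0.32 [325.1 128.6] [ 0.734  -0.0965  0.008 ]
clamp_far 0.84 [424.8 198.7] [ 0.551  -0.3478  0.008 ]
bin_mouth 0.93 [445.  235.7] [ 0.4609 -0.4058 -0.028 ]
bin_mouth 0.27 [442.9 242.9] [ 0.4423 -0.3994 -0.028 ]
lid_rib
[... 1466 characters left out ...]
3.9 224.5] [ 0.515 -0.078  0.   ]
board 0.35 [222.3 176.6] [0.3825 0.2959 0.    ]
board_end 0.95 [340.  249.2] [ 0.4951 -0.1828  0.    ]
garlic 0.77 [324.2 233.1] [ 0.4894 -0.1212  0.01  ]
garlic 0.73 [265.1 251.6] [ 0.3373 -0.1114  0.01  ]
garlic 0.54 [281.  270.8] [ 0.339  -0.1888  0.01  ]
peeler 0.53 [340.7 221. ] [ 0.5519 -0.0991  0.01  ]
mug 0.95 [219.8 180. ] [0.3688 0.2797 0.    ]
mug 0.56 [396.9 199.8] [ 0.7502 -0.0824  0.    ]
mug 0.39 [404.3 276.2] [ 0.5629 -0.3328  0.    ]
lemon 0.64 [277.6 166.8] [0.5541 0.267  0.    ]
salt_shaker 0.81 [238.3 169.8] [0.4404 0.3122 0.    ]
tin_tomato 0.96 [449.  241.4] [ 0.7357 -0.2946  0.    ]
tin_flat 0.57 [398.6 199.9] [ 0.7539 -0.0853  0.    ]
```

View pics/top0.png

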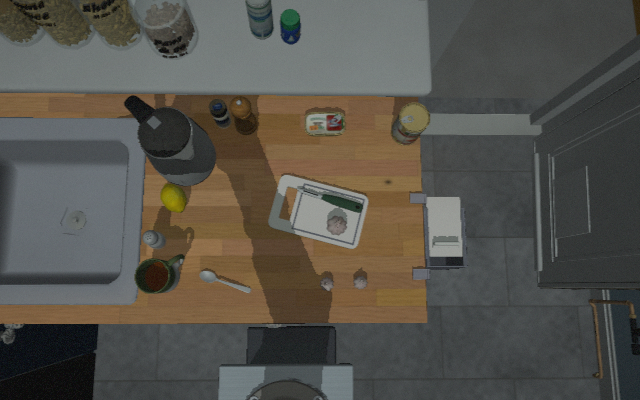

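View pics/side0.png

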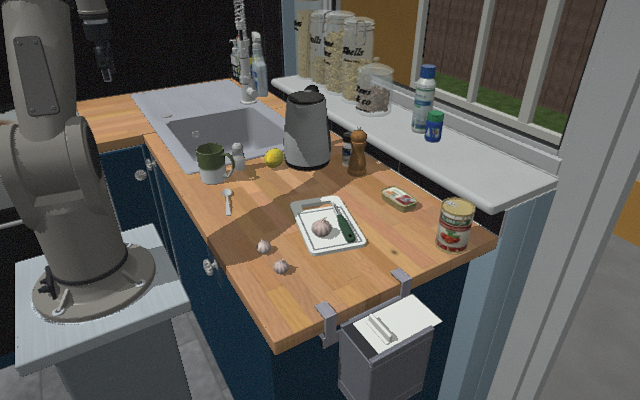

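The top view shows the board near pixel (320,210), slot to the left and garlic and peeler on top. The bin is at (445,235), with its lid slightly open and the rib at about (445,240). The side view agrees: the rib is at (380,328). Next I'll measure the board from its outline and plan the first moves.

```bash
cat >> h.py <<'E'
def Rt(psi): return R.from_euler('z',psi,degrees=True)*R.from_euler('x',180,degrees=True)
def plan(pts,p0=None,R0=None):
    o=r.get_obs(); p0=o["tcp_pos"] if p0 is None else np.array(p0)
    R0=R.from_rotvec(o["orientation"]) if R0 is None else Rt(R0)
    for x,y,z,psi in pts:
        s=R0.inv().apply(np.array([x,y,z])-p0)/.25; t=(R0.inv()*Rt(psi)).as_rotvec()/(np.pi/2)
        print((x,y,z,psi),np.round(s,3).tolist(),np.round(t,3).tolist())
def board(f):
    L=r.outline_of(f,"board")
    if not L: return None
    m=L[0]["pixels"].astype(np.uint8); c=max(cv2.findContours(m,cv2.RETR_EXTERNAL,cv2.CHAIN_APPROX_NONE)[0],key=cv2.contourArea)[:,0]
    P=np.array([at(f,p,.009)[:2] for p in c]); (cx,cy),(w,h),a=cv2.minAreaRect((P*1000).astype(np.float32))
    if w>h: a+=90; 
    a=(a+90)%180-90
    return np.round([cx,cy,min(w,h),max(w,h),a,L[0]["conf"]],2)   # mm, yaw deg
E
python3 - <<'E'
from h import *
for n in("top","side"):
    f=r.grab_frame(n); print(n,board(f))
    for t,z in (("board_end",0),("peeler",.01),("garlic",.01)):
        for d in r.landmark_of(f,t)[:1]: print(t,np.round(at(f,d["point"],z),4))
    if n=="top": cv2.imwrite("pics/t1.png",cv2.resize(f["pixels"][150:300,250:480,::-1],None,fx=3.4,fy=3.4,interpolation=cv2.INTER_CUBIC))
o=r.get_obs(); p=R.from_rotvec(o["orientation"]).as_matrix(); print(p.round(3), o["clock"])
plan([(.36,.55,.32,155),(.45,.42,.34,150)])
E
```

```text
top [518.79 -76.58 145.41 233.2  -14.59   0.86]
board_end [ 0.4934 -0.1886  0.    ]
peeler [ 0.5407 -0.1032  0.01  ]
garlic [ 0.4847 -0.1239  0.01  ]
side [515.97 -80.95 143.98 245.48 -14.38   0.92]
board_end [ 0.4936 -0.1944  0.    ]
peeler [ 0.5426 -0.1037  0.01  ]
garlic [ 0.4871 -0.1254  0.01  ]
[[-0.963  0.268 -0.   ]
 [ 0.268  0.963  0.   ]
 [ 0.     0.    -1.   ]] 2.0
(0.36, 0.55, 0.32, 155) [-0.797, -0.194, -0.355] [0.0, -0.0, 0.105]
(0.45, 0.42, 0.34, 150) [-1.283, -0.598, -0.435] [0.0, -0.0, 0.16]
```

View pics/t1.png

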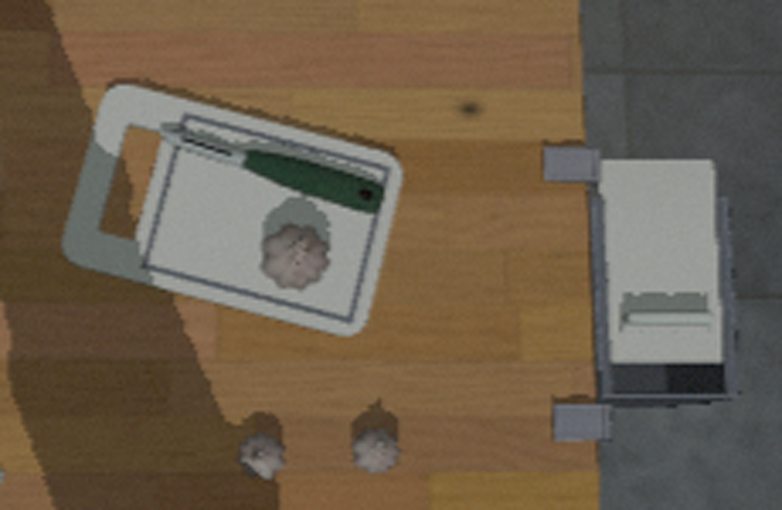

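The crop shows the whole board clear of everything, with the peeler inside its far edge and the lid about 25 mm open.

```bash
python3 - <<'E'
from h import *
P=[(.181,.65,.23,164.4),(.28,.585,.34,155),(.38,.50,.35,145),(.47,.38,.35,135),(.53,.25,.35,125),(.56,.08,.35,115),(.55,-.1,.35,105),(.48,-.27,.30,95),(.39,-.41,.15,90),(.39,-.41,.03,90)]
for a,b in zip(P,P[1:]): plan([b],a[:3],a[3])
E
```

```text
(0.28, 0.585, 0.34, 155) [-0.451, -0.144, -0.44] [0.0, -0.0, 0.104]
(0.38, 0.5, 0.35, 145) [-0.506, -0.139, -0.04] [0.0, -0.0, 0.111]
(0.47, 0.38, 0.35, 135) [-0.57, -0.187, -0.0] [0.0, -0.0, 0.111]
(0.53, 0.25, 0.35, 125) [-0.537, -0.198, -0.0] [-0.0, -0.0, 0.111]
(0.56, 0.08, 0.35, 115) [-0.626, -0.292, -0.0] [0.0, -0.0, 0.111]
(0.55, -0.1, 0.35, 105) [-0.636, -0.341, -0.0] [0.0, -0.0, 0.111]
(0.48, -0.27, 0.3, 95) [-0.584, -0.446, 0.2] [0.0, -0.0, 0.111]
(0.39, -0.41, 0.15, 90) [-0.526, -0.407, 0.6] [-0.0, -0.0, 0.056]
(0.39, -0.41, 0.03, 90) [0.0, -0.0, 0.48] [0.0, 0.0, 0.0]
```

apply_moves:
  rows:
    - [-0.45,-0.144,-0.44,0,0,0.104]
    - [-0.45,-0.144,-0.44,0,0,0.104]
    - [-0.45,-0.144,-0.44,0,0,0.104]
  claw: 0

```text
clock: 2.38
tcp_pos: [0.2831, 0.5842, 0.3442]
orientation: [0.683, 3.065, 0.005]
contact_force: [1.1, 0.1, -0.2]
grip_width: 0.0319
gripper_force: 0.0
```

apply_moves:
  rows:
    - [-0.5,-0.14,-0.04,0,0,0.111]
    - [-0.5,-0.14,-0.04,0,0,0.111]
    - [-0.5,-0.14,-0.04,0,0,0.111]

```text
clock: 2.75
tcp_pos: [0.3842, 0.4963, 0.3525]
orientation: [0.956, 2.989, 0.001]
contact_force: [-0.5, 0.9, 1.1]
grip_width: 0.0
gripper_force: 0.0
```

apply_moves:
  rows:
    - [-0.57,-0.187,0,0,0,0.111]
    - [-0.57,-0.187,0,0,0,0.111]
    - [-0.57,-0.187,0,0,0,0.111]

```text
clock: 3.12
tcp_pos: [0.4709, 0.3774, 0.3516]
orientation: [1.207, 2.899, -0.0]
contact_force: [-0.5, 0.7, -0.8]
grip_width: 0.0002
gripper_force: 0.0
```

apply_moves:
  rows:
    - [-0.537,-0.198,0,0,0,0.111]
    - [-0.537,-0.198,0,0,0,0.111]
    - [-0.537,-0.198,0,0,0,0.111]

```text
clock: 3.5
tcp_pos: [0.5304, 0.2468, 0.3518]
orientation: [1.456, 2.782, -0.0]
contact_force: [-0.8, 0.6, -0.4]
grip_width: -0.0002
gripper_force: 0.0
```

apply_moves:
  rows:
    - [-0.626,-0.292,0,0,0,0.111]
    - [-0.626,-0.292,0,0,0,0.111]
    - [-0.626,-0.292,0,0,0,0.111]

```text
clock: 3.88
tcp_pos: [0.559, 0.0799, 0.3514]
orientation: [1.685, 2.651, 0.001]
contact_force: [0.1, -0.2, 0.7]
grip_width: -0.0004
gripper_force: 0.0
```

apply_moves:
  rows:
    - [-0.636,-0.341,0,0,0,0.111]
    - [-0.636,-0.341,0,0,0,0.111]
    - [-0.636,-0.341,0,0,0,0.111]
    - [-0.636,-0.341,0,0,0,0.111]

```text
clock: 4.38
tcp_pos: [0.5486, -0.1033, 0.3518]
orientation: [1.918, 2.487, -0.001]
contact_force: [-0.1, -0.3, -0.5]
grip_width: -0.0001
gripper_force: 0.0
```

apply_moves:
  rows:
    - [-0.584,-0.446,0.2,0,0,0.111]
    - [-0.584,-0.446,0.2,0,0,0.111]
    - [-0.584,-0.446,0.2,0,0,0.111]
    - [-0.584,-0.446,0.2,0,0,0.111]

```text
clock: 4.88
tcp_pos: [0.4773, -0.2716, 0.3004]
orientation: [-2.126, -2.311, 0.003]
contact_force: [0.6, 0.6, 0.2]
grip_width: 0.0001
gripper_force: 0.0
```

apply_moves:
  rows:
    - [-0.526,-0.38,0.6,0,0,0.056]
    - [-0.526,-0.38,0.6,0,0,0.056]
    - [-0.526,-0.38,0.6,0,0,0.056]
    - [-0.526,-0.38,0.6,0,0,0.056]
    - [-0.526,-0.38,0.6,0,0,0.056]

```text
clock: 5.5
tcp_pos: [0.3966, -0.4074, 0.1495]
orientation: [-2.218, -2.22, 0.001]
contact_force: [1.2, 0.0, -0.4]
grip_width: -0.0002
gripper_force: 0.0
```

```bash
python3 - <<'E'
from h import *
for n in("top","side"):
    f=r.grab_frame(n)
    for t,z in (("lid_rib",-.008),("bin_mouth",-.028)):
        for d in r.landmark_of(f,t)[:1]: print(n,t,np.round(at(f,d["point"],z),4),d["conf"])
plan([(.395,-.41,-.018,90)])
E
```

```text
top bin_mouth [ 0.4552 -0.4081 -0.028 ] 0.87
side bin_mouth [ 0.4621 -0.4011 -0.028 ] 0.94
(0.395, -0.41, -0.018, 90) [-0.01, -0.016, 0.681] [0.001, 0.0, 0.003]
```

Descend, then push +x (tool y = +x) in steps to the stop.

apply_moves:
  rows:
    - [0,0,0.2,0,0,0]
    - [0,0,0.4,0,0,0]
    - [0,0,0.6,0,0,0]
    - [0,0,0.675,0,0,0]
    - [0,0,0.675,0,0,0]

```text
clock: 6.42
tcp_pos: [0.397, -0.4082, -0.0175]
orientation: [-2.219, -2.223, -0.0]
contact_force: [0.7, -0.9, 0.4]
grip_width: 0.0001
gripper_force: 0.0
```

apply_moves:
  rows:
    - [0,0.06,0,0,0,0]
    - [0,0.12,0,0,0,0]
    - [0,0.18,0,0,0,0]
    - [0,0.24,0,0,0,0]
    - [0,0.28,0,0,0,0]

```text
clock: 7.05
tcp_pos: [0.4682, -0.4083, -0.0173]
orientation: [2.218, 2.224, 0.0]
contact_force: [-2.0, -0.2, 2.3]
grip_width: -0.0001
gripper_force: 1.1
```

apply_moves:
  rows:
    - [0,0.04,0,0,0,0]
    - [0,0.08,0,0,0,0]
    - [0,0.12,0,0,0,0]
    - [0,0.14,0,0,0,0]

```text
clock: 7.55
tcp_pos: [0.5025, -0.4083, -0.0176]
orientation: [2.219, 2.223, 0.0]
contact_force: [-0.7, -0.3, 0.9]
grip_width: 0.0001
gripper_force: 1.0
```

apply_moves:
  rows:
    - [0,0.02,0,0,0,0]
    - [0,0.03,0,0,0,0]
    - [0,0.04,0,0,0,0]
    - [0,0.04,0,0,0,0]

```text
clock: 8.05
tcp_pos: [0.5119, -0.4083, -0.0175]
orientation: [2.22, 2.223, 0.0]
contact_force: [-0.6, 0.1, 0.5]
grip_width: 0.0001
gripper_force: 0.2
```

apply_moves:
  rows:
    - [0,0.01,0,0,0,0]
    - [0,0.02,0,0,0,0]
    - [0,0.03,0,0,0,0]
    - [0,0.03,0,0,0,0]

```text
clock: 8.55
tcp_pos: [0.5185, -0.4083, -0.0176]
orientation: [-2.219, -2.222, 0.001]
contact_force: [-4.0, 0.2, 1.8]
grip_width: -0.0003
gripper_force: 2.1
```

apply_moves:
  rows:
    - [0,0.01,0,0,0,0]
    - [0,0.02,0,0,0,0]
    - [0,0.02,0,0,0,0]

```text
clock: 8.93
tcp_pos: [0.5191, -0.4084, -0.0178]
orientation: [-2.217, -2.215, 0.005]
contact_force: [-14.0, 1.9, 9.7]
grip_width: 0.0002
gripper_force: 8.1
```

```bash
python3 - <<'E'
from h import *
for n in("top","side"):
    f=r.grab_frame(n); cv2.imwrite(f"pics/{n}2.png",f["pixels"][:,:,::-1])
    for t,z in (("lid_rib",-.008),("bin_mouth",-.028),("clamp_near",.008),("clamp_far",.008),("scrap_bin",0)):
        for d in r.landmark_of(f,t)[:1]: print(n,t,np.round(at(f,d["point"],z),4),d["conf"])
E
```

```text
top bin_mouth [ 0.5539 -0.1056 -0.028 ] 0.72
top clamp_near [ 0.3631 -0.35    0.008 ] 0.71
top clamp_far [ 0.5528 -0.3451  0.008 ] 0.63
side lid_rib [ 0.5348 -0.4018 -0.008 ] 0.73
side bin_mouth [ 0.4652 -0.3995 -0.028 ] 0.79
side clamp_near [ 0.3615 -0.3429  0.008 ] 0.85
side clamp_far [ 0.5477 -0.3447  0.008 ] 0.61
side scrap_bin [ 0.4587 -0.3321  0.    ] 0.97
```

View pics/side2.png

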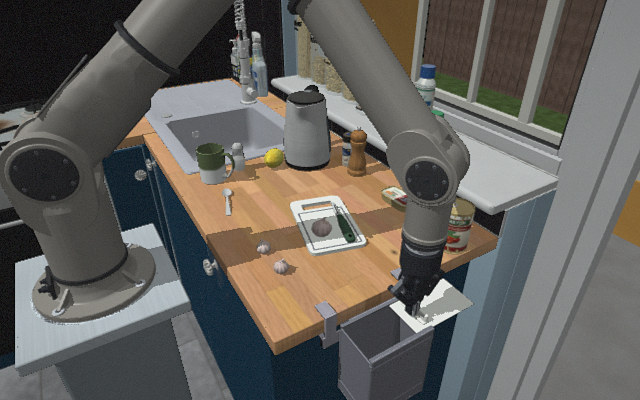

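The lid is fully open: the rib stalls at the stop with 14 N, and its x reads about 0.534. Next I retreat and go beside the board's far long edge.

```bash
python3 - <<'E'
from h import *
o=r.get_obs();print(o["tcp_pos"],o["clock"])
P=[(.505,-.408,-.018,90),(.505,-.408,.2,90),(.57,-.25,.2,86),(.635,-.075,.2,83),(.635,-.075,.005,83),(.618,-.074,.005,83)]
for a,b in zip(P,P[1:]): plan([b],a[:3],a[3])
E
```

```text
[ 0.51904141 -0.40832123 -0.01787086] 9.525
(0.505, -0.408, 0.2, 90) [0.0, 0.0, -0.872] [0.0, 0.0, 0.0]
(0.57, -0.25, 0.2, 86) [0.632, 0.26, 0.0] [0.0, -0.0, 0.044]
(0.635, -0.075, 0.2, 83) [0.716, 0.211, 0.0] [0.0, -0.0, 0.033]
(0.635, -0.075, 0.005, 83) [0.0, -0.0, 0.78] [0.0, 0.0, 0.0]
(0.618, -0.074, 0.005, 83) [-0.004, -0.068, -0.0] [0.0, 0.0, 0.0]
```

apply_moves:
  rows:
    - [0,-0.08,0,0,0,0]
    - [0,-0.08,0,0,0,0]

```text
clock: 9.78
tcp_pos: [0.5036, -0.4087, -0.0173]
orientation: [2.222, 2.221, 0.0]
contact_force: [-0.1, 0.7, -0.6]
grip_width: -0.0006
gripper_force: 0.0
```

apply_moves:
  rows:
    - [0,0,-0.25,0,0,0]
    - [0,0,-0.5,0,0,0]
    - [0,0,-0.75,0,0,0]
    - [0,0,-0.9,0,0,0]

```text
clock: 10.28
tcp_pos: [0.5067, -0.4089, 0.2116]
orientation: [2.215, 2.22, 0.003]
contact_force: [0.1, -0.5, -0.3]
grip_width: -0.0006
gripper_force: 0.0
```

apply_moves:
  rows:
    - [0.63,0.26,0,0,0,0.044]
    - [0.63,0.26,0,0,0,0.044]
    - [0.63,0.26,0,0,0,0.044]
    - [0.63,0.26,0,0,0,0.044]

```text
clock: 10.78
tcp_pos: [0.5731, -0.2446, 0.2074]
orientation: [-2.285, -2.156, -0.004]
contact_force: [0.3, -0.2, -0.5]
grip_width: 0.0002
gripper_force: 0.0
```

apply_moves:
  rows:
    - [0.716,0.211,0,0,0,0.033]
    - [0.716,0.211,0,0,0,0.033]
    - [0.716,0.211,0,0,0,0.033]
    - [0.716,0.211,0,0,0,0.033]
    - [0.716,0.211,0,0,0,0.033]

```text
clock: 11.4
tcp_pos: [0.6341, -0.0766, 0.2078]
orientation: [2.35, 2.084, -0.0]
contact_force: [-0.4, -0.8, 0.2]
grip_width: -0.0002
gripper_force: 0.0
```

```bash
python3 - <<'E'
from h import *
o=r.get_obs();print(o["tcp_pos"],o["clock"])
for n in("top","side"):
    f=r.grab_frame(n); print(n,board(f))
plan([(.635,-.075,.005,83)])
E
```

```text
[ 0.63410567 -0.0766327   0.20783525] 11.4
top [ 507.85 -117.34  142.92  147.04  -15.05    0.84]
side [516.31 -80.94 141.77 241.63 -15.37   0.9 ]
(0.635, -0.075, 0.005, 83) [0.013, 0.004, 0.812] [0.0, 0.0, -0.0]
```

apply_moves:
  rows:
    - [0,0,0.25,0,0,0]
    - [0,0,0.5,0,0,0]
    - [0,0,0.7,0,0,0]
    - [0,0,0.812,0,0,0]
    - [0,0,0.812,0,0,0]

```text
clock: 12.22
tcp_pos: [0.633, -0.0771, 0.0032]
orientation: [-2.352, -2.082, 0.003]
contact_force: [0.4, 0.5, 0.0]
grip_width: 0.0001
gripper_force: 0.0
```

```bash
python3 - <<'E'
from h import *
plan([(.608,-.074,.005,83),(.57,-.071,.005,83)])
E
```

```text
(0.608, -0.074, 0.005, 83) [0.0, -0.101, -0.007] [-0.001, 0.0, 0.0]
(0.57, -0.071, 0.005, 83) [-0.006, -0.253, -0.007] [-0.001, 0.0, 0.0]
```

apply_moves:
  rows:
    - [0,-0.04,-0.006,0,0,0]
    - [0,-0.08,-0.006,0,0,0]
    - [0,-0.11,-0.006,0,0,0]
    - [0,-0.13,-0.006,0,0,0]
    - [0,-0.15,-0.006,0,0,0]

```text
clock: 12.85
tcp_pos: [0.5972, -0.071, 0.0065]
orientation: [2.349, 2.084, 0.002]
contact_force: [1.8, 0.2, -1.0]
grip_width: 0.0
gripper_force: 1.1
```

apply_moves:
  rows:
    - [0,-0.02,0,0,0,0]
    - [0,-0.04,0,0,0,0]
    - [0,-0.06,0,0,0,0]
    - [0,-0.08,0,0,0,0]
    - [0,-0.1,0,0,0,0]

```text
clock: 13.48
tcp_pos: [0.5719, -0.0683, 0.0063]
orientation: [2.35, 2.084, 0.001]
contact_force: [3.2, 0.8, 3.5]
grip_width: 0.0
gripper_force: 1.8
```

```bash
python3 - <<'E'
from h import *
o=r.get_obs();print(o["tcp_pos"],o["clock"])
for n in("top","side"):
    f=r.grab_frame(n); print(n,board(f))
    for d in r.landmark_of(f,"board_end")[:1]: print(np.round(at(f,d["point"],0),4))
E
```

```text
[ 0.57187427 -0.06827567  0.00626675] 13.475
top [ 485.17 -103.96  140.86  179.26  -10.11    0.95]
[ 0.4696 -0.1932  0.    ]
side [486.26 -83.25 145.65 246.    -9.46   0.68]
[ 0.4716 -0.1983  0.    ]
```

```bash
python3 - <<'E'
from h import *
plan([(.592,-.071,.005,83),(.597,-.032,.005,85)])
P=[(.597,-.032,.005,85),(.547,-.026,.005,85)]
for a,b in zip(P,P[1:]): plan([b],a[:3],a[3])
E
```

```text
(0.592, -0.071, 0.005, 83) [-0.0, 0.085, 0.003] [-0.001, 0.0, 0.002]
(0.597, -0.032, 0.005, 85) [0.157, 0.086, 0.003] [-0.001, 0.0, -0.021]
(0.547, -0.026, 0.005, 85) [0.006, -0.201, -0.0] [0.0, 0.0, 0.0]
```

apply_moves:
  rows:
    - [0,0.085,0.003,0,0,0]
    - [0,0.085,0.003,0,0,0]
    - [0.157,0.086,0.003,0,0,-0.021]
    - [0.157,0.086,0.003,0,0,-0.021]

```text
clock: 14.28
tcp_pos: [0.5965, -0.0277, 0.0043]
orientation: [-2.307, -2.127, 0.0]
contact_force: [0.3, 0.3, -0.2]
grip_width: -0.0001
gripper_force: 0.0
```

apply_moves:
  rows:
    - [0,-0.03,0,0,0,0]
    - [0,-0.06,0,0,0,0]
    - [0,-0.08,0,0,0,0]
    - [0,-0.1,0,0,0,0]
    - [0,-0.12,0,0,0,0]

```text
clock: 14.9
tcp_pos: [0.568, -0.0292, 0.0055]
orientation: [2.315, 2.123, 0.001]
contact_force: [2.6, 1.0, -0.1]
grip_width: -0.0004
gripper_force: 0.8
```

apply_moves:
  rows:
    - [0,-0.02,0,0,0,0]
    - [0,-0.04,0,0,0,0]
    - [0,-0.06,0,0,0,0]
    - [0,-0.075,0,0,0,0]

```text
clock: 15.4
tcp_pos: [0.5491, -0.0276, 0.0054]
orientation: [2.315, 2.123, 0.001]
contact_force: [1.9, 0.5, 0.8]
grip_width: 0.0001
gripper_force: 1.1
```

```bash
python3 - <<'E'
from h import *
o=r.get_obs();print(o["tcp_pos"],o["clock"])
for n in("top","side"):
    f=r.grab_frame(n); print(n,board(f)); cv2.imwrite(f"pics/{n}3.png",f["pixels"][:,:,::-1])
    for d in r.landmark_of(f,"board_end")[:1]: print(np.round(at(f,d["point"],0),4))
E
```

```text
[ 0.5490966  -0.02758012  0.00539533] 15.4
top [467.98 -86.69 140.84 229.3   -2.6    0.57]
[ 0.4573 -0.1934  0.    ]
side [465.05 -89.96 143.98 241.57  -3.1    0.71]
[ 0.4673 -0.2036  0.    ]
```

View pics/top3.png

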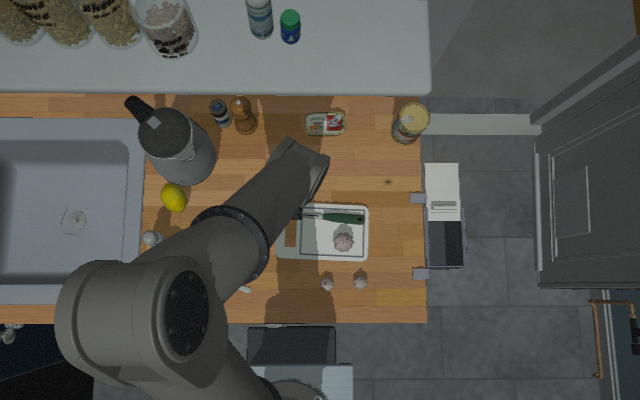

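The board is now nearly square at pixels (280–369, 203–261), with the lid open and the rib at (443,205). One small nudge more, then I move behind the slot end with open fingers.

apply_moves:
  rows:
    - [0,-0.015,0,0,0,0]
    - [0,-0.028,0,0,0,0]
    - [0,-0.028,0,0,0,0]

```text
clock: 16.08
tcp_pos: [0.5416, -0.0269, 0.0052]
orientation: [-2.315, -2.123, 0.001]
contact_force: [0.2, -0.0, 1.0]
grip_width: -0.0001
gripper_force: 0.1
```

apply_moves:
  rows:
    - [0,0.1,0,0,0,0]
    - [0,0.1,-0.2,0,0,0]
    - [0,0.1,-0.4,0,0,0]
    - [0,0.1,-0.6,0,0,0]
    - [0,0.1,-0.6,0,0,0]
  claw: 0.8

```text
clock: 16.7
tcp_pos: [0.5691, -0.0298, 0.1587]
orientation: [2.313, 2.12, 0.008]
contact_force: [0.6, 0.4, -0.7]
grip_width: 0.0684
gripper_force: 0.0
```

```bash
python3 - <<'E'
from h import *
o=r.get_obs();print(o["tcp_pos"],o["clock"],o["grip_width"])
for n in("top","side"):
    f=r.grab_frame(n); print(n,board(f))
    for d in r.landmark_of(f,"board_end")[:1]: print(np.round(at(f,d["point"],0),4))
plan([(.463,.09,.15,90)])
E
```

```text
[ 0.56912608 -0.02976156  0.15874686] 16.7 0.06836867571165584
top [ 4.6177e+02 -9.5530e+01  1.3947e+02  2.1419e+02 -3.0000e-02  5.6000e-01]
[ 0.4588 -0.2002  0.    ]
side [459.09 -92.2  151.61 244.38  -1.38   0.88]
[ 0.4624 -0.2055  0.    ]
(0.463, 0.09, 0.15, 90) [0.439, -0.452, 0.017] [-0.002, 0.0, -0.055]
```

apply_moves:
  rows:
    - [0.2,-0.22,0,0,0,-0.055]
    - [0.44,-0.452,0,0,0,-0.055]
    - [0.44,-0.452,0,0,0,-0.055]
    - [0.44,-0.452,0,0,0,-0.055]
    - [0.44,-0.452,0,0,0,-0.055]

```text
clock: 17.62
tcp_pos: [0.4644, 0.0895, 0.1551]
orientation: [2.222, 2.221, -0.001]
contact_force: [0.6, -0.6, 1.4]
grip_width: 0.0684
gripper_force: 0.0
```

apply_moves:
  rows:
    - [0,0,0.2,0,0,0]
    - [0,0,0.4,0,0,0]
    - [0,0,0.55,0,0,0]
    - [0,0,0.6,0,0,0]
    - [0,0,0.6,0,0,0]

```text
clock: 18.25
tcp_pos: [0.4645, 0.089, 0.0052]
orientation: [2.223, 2.219, -0.001]
contact_force: [0.3, -0.6, 0.8]
grip_width: 0.0684
gripper_force: 0.0
```

apply_moves:
  rows:
    - [0,0,0.01,0,0,0]
    - [0,0,0.02,0,0,0]
    - [0,0,0.02,0,0,0]

```text
clock: 18.62
tcp_pos: [0.4643, 0.0905, 0.0008]
orientation: [2.221, 2.222, 0.002]
contact_force: [-0.3, -0.5, 0.6]
grip_width: 0.068
gripper_force: 0.0
```

```bash
python3 - <<'E'
from h import *
o=r.get_obs();print(o["tcp_pos"],o["clock"],o["grip_width"])
f=r.grab_frame("side");print(board(f))
for d in r.landmark_of(f,"board_end")[:1]: print(np.round(at(f,d["point"],0),4))
cv2.imwrite("pics/s4.png",cv2.resize(f["pixels"][120:300,200:440,::-1],None,fx=3,fy=3))
f=r.grab_frame("top");print(board(f))
for d in r.landmark_of(f,"board_end")[:1]: print(np.round(at(f,d["point"],0),4))
E
```

```text
[0.46434182 0.09052492 0.00079185] 18.625 0.0680218828129961
[ 4.5837e+02 -9.1700e+01  1.4710e+02  2.4155e+02 -2.6000e-01  6.5000e-01]
[ 0.4649 -0.2111  0.    ]
[462.   -86.93 141.64 229.93  -0.84   0.88]
[ 0.4551 -0.2049  0.    ]
```

View pics/s4.png

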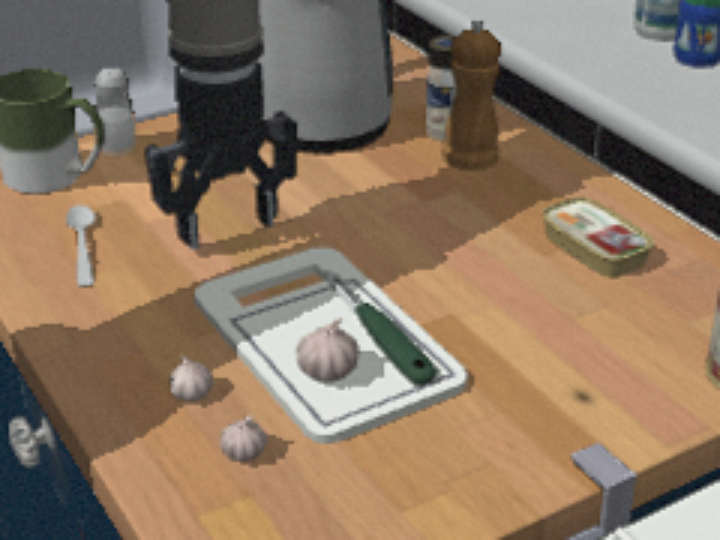

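The crop shows the open fingers behind the slot end, with the garlic and peeler lying on the board. I lower until touch.

apply_moves:
  rows:
    - [0,0,0.008,0,0,0]
    - [0,0,0.016,0,0,0]
    - [0,0,0.016,0,0,0]

```text
clock: 19.3
tcp_pos: [0.4639, 0.0901, -0.0039]
orientation: [-2.221, -2.221, 0.001]
contact_force: [1.2, 0.6, -0.6]
grip_width: 0.0679
gripper_force: 0.0
```

apply_moves:
  rows:
    - [0,0,0.006,0,0,0]
    - [0,0,0.012,0,0,0]
    - [0,0,0.012,0,0,0]

```text
clock: 19.68
tcp_pos: [0.4639, 0.0902, -0.0068]
orientation: [-2.221, -2.221, 0.0]
contact_force: [-0.1, 0.0, 0.0]
grip_width: 0.0685
gripper_force: 0.0
```

apply_moves:
  rows:
    - [-0.05,-0.012,0,0,0,0]
    - [-0.1,-0.012,0,0,0,0]
    - [-0.14,-0.012,0,0,0,0]
    - [-0.17,-0.012,0,0,0,0]

```text
clock: 20.18
tcp_pos: [0.461, 0.0465, -0.0066]
orientation: [2.223, 2.22, 0.0]
contact_force: [0.9, -0.4, 0.2]
grip_width: 0.0685
gripper_force: 0.0
```

apply_moves:
  rows:
    - [-0.02,0,0,0,0,0]
    - [-0.04,0,0,0,0,0]
    - [-0.06,0,0,0,0,0]
    - [-0.08,0,0,0,0,0]
    - [-0.1,0,0,0,0,0]

```text
clock: 20.8
tcp_pos: [0.4611, 0.0226, -0.0067]
orientation: [-2.221, -2.222, -0.0]
contact_force: [-0.4, 2.3, 0.1]
grip_width: 0.0685
gripper_force: 1.1
```

apply_moves:
  rows:
    - [-0.02,0,0,0,0,0]
    - [-0.04,0,0,0,0,0]
    - [-0.06,0,0,0,0,0]
    - [-0.08,0,0,0,0,0]
    - [-0.1,0,0,0,0,0]

```text
clock: 21.42
tcp_pos: [0.461, -0.0027, -0.0067]
orientation: [-2.222, -2.221, 0.0]
contact_force: [-0.5, 1.2, -0.6]
grip_width: 0.0683
gripper_force: 1.0
```

```bash
python3 - <<'E'
from h import *
o=r.get_obs();print(o["tcp_pos"],o["clock"],o["grip_width"])
for n in("top","side"):
    f=r.grab_frame(n); print(n,board(f))
    for t,z in (("board_end",0),("clamp_near",.008),("clamp_far",.008)):
        for d in r.landmark_of(f,t)[:1]: print(t,np.round(at(f,d["point"],z),4))
E
```

```text
[ 0.46095551 -0.00269951 -0.00673326] 21.425 0.06825075169552013
top [ 4.6301e+02 -1.2794e+02  1.4198e+02  2.3007e+02 -3.0000e-02  6.7000e-01]
clamp_far [ 0.5505 -0.3488  0.008 ]
side [ 4.5809e+02 -1.3270e+02  1.5235e+02  2.4594e+02  3.1000e-01  5.6000e-01]
board_end [ 0.4647 -0.2497  0.    ]
clamp_near [ 0.3583 -0.3483  0.008 ]
clamp_far [ 0.5542 -0.3404  0.008 ]
```

apply_moves:
  rows:
    - [-0.02,-0.001,0,0,0,0.01]
    - [-0.045,-0.003,0,0,0,0.022]
    - [-0.07,-0.005,0,0,0,0.022]
    - [-0.095,-0.007,0,0,0,0.022]
    - [-0.12,-0.009,0,0,0,0.022]

```text
clock: 22.55
tcp_pos: [0.4586, -0.0329, -0.0067]
orientation: [-2.26, -2.182, 0.0]
contact_force: [0.5, 2.3, 0.8]
grip_width: 0.0686
gripper_force: 1.1
```

apply_moves:
  rows:
    - [-0.025,0,0,0,0,0]
    - [-0.05,0,0,0,0,0]
    - [-0.075,0,0,0,0,-0.007]
    - [-0.1,0,0,0,0,-0.015]
    - [-0.125,0,0,0,0,-0.022]

```text
clock: 23.18
tcp_pos: [0.4575, -0.064, -0.0067]
orientation: [-2.221, -2.222, 0.0]
contact_force: [-0.4, 3.0, 0.6]
grip_width: 0.0683
gripper_force: 1.3
```

```bash
python3 - <<'E'
from h import *
o=r.get_obs();print(o["tcp_pos"],o["clock"],o["orientation"])
for n in("top","side"):
    f=r.grab_frame(n); print(n,board(f)); cv2.imwrite(f"pics/{n}5.png",f["pixels"][:,:,::-1])
    if n=="top": cv2.imwrite("pics/t5.png",cv2.resize(f["pixels"][160:300,300:500,::-1],None,fx=4,fy=4,interpolation=cv2.INTER_CUBIC))
    for t,z in (("board_end",0),("clamp_near",.008),("clamp_far",.008),("bin_mouth",-.028)):
        for d in r.landmark_of(f,t)[:1]: print(t,np.round(at(f,d["point"],z),4))
E
```

```text
[ 0.45749659 -0.06396103 -0.00673726] 23.175 [-2.22058048e+00 -2.22186993e+00  1.60916812e-04]
top [ 4.5939e+02 -1.9427e+02  1.3970e+02  2.2016e+02 -3.0000e-02  8.3000e-01]
board_end [ 0.4539 -0.297   0.    ]
clamp_near [ 0.3619 -0.347   0.008 ]
clamp_far [ 0.5438 -0.347   0.008 ]
bin_mouth [ 0.4521 -0.4134 -0.028 ]
side [ 4.5692e+02 -1.9394e+02  1.4856e+02  2.4191e+02 -1.6000e-01  9.4000e-01]
board_end [ 0.4571 -0.3104  0.    ]
clamp_near [ 0.3563 -0.3454  0.008 ]
clamp_far [ 0.5485 -0.3438  0.008 ]
bin_mouth [ 0.4628 -0.404  -0.028 ]
```

View pics/t5.png

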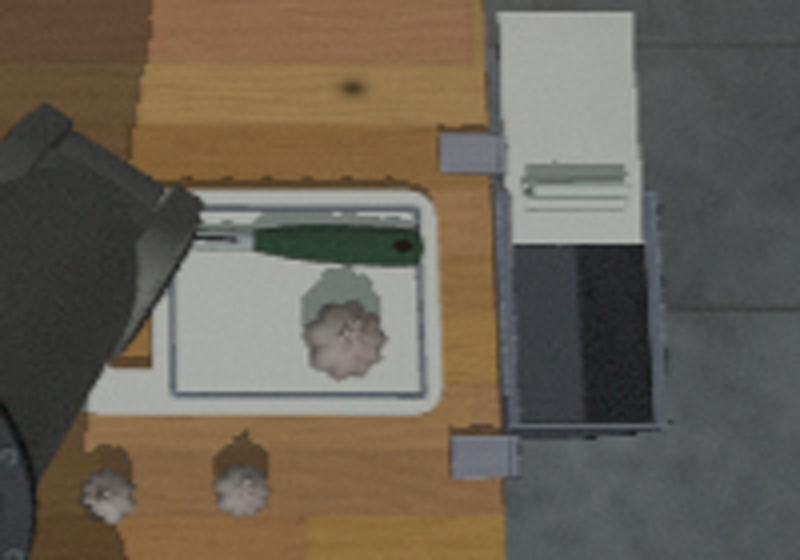

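```bash
python3 - <<'E'
from h import *
f=r.grab_frame("top")
for n,c,z in (("far inner",(470,174),.008),("near inner",(485,436),.008),("board far",(300,189),.01),("board far",(410,190),.01),("board near",(200,414),.01),("board near",(400,413),.01),("end",(441,300),.01),("binL near",(515,437),-.023),("bin outer",(665,300),-.023)):
    print(n,np.round(at(f,(c[0]/4+300,c[1]/4+160),z),4))
E
```

```text
far inner [ 0.5386 -0.3287  0.008 ]
near inner [ 0.3748 -0.3315  0.008 ]
board far [ 0.5284 -0.2205  0.01  ]
board far [ 0.528  -0.2899  0.01  ]
board near [ 0.3883 -0.1554  0.01  ]
board near [ 0.3888 -0.2789  0.01  ]
end [ 0.4587 -0.3069  0.01  ]
binL near [ 0.3752 -0.3586 -0.023 ]
bin outer [ 0.4622 -0.4594 -0.023 ]
```

Square and within 2 mm of centre between the clamps. I push straight on.

apply_moves:
  rows:
    - [-0.02,0,0,0,0,0]
    - [-0.045,0,0,0,0,0]
    - [-0.07,0,0,0,0,0]
    - [-0.095,0,0,0,0,0]
    - [-0.12,0,0,0,0,0]

```text
clock: 24.45
tcp_pos: [0.4575, -0.0942, -0.0067]
orientation: [-2.222, -2.221, 0.0]
contact_force: [-0.0, 2.0, -1.6]
grip_width: 0.0683
gripper_force: 0.9
```

apply_moves:
  rows:
    - [-0.025,0,0,0,0,0]
    - [-0.05,0,0,0,0,0]
    - [-0.075,0,0,0,0,0]
    - [-0.1,0,0,0,0,0]
    - [-0.125,0,0,0,0,0]

```text
clock: 25.08
tcp_pos: [0.4577, -0.1252, -0.0067]
orientation: [-2.221, -2.221, -0.0]
contact_force: [0.5, 1.0, -1.1]
grip_width: 0.0681
gripper_force: 0.8
```

apply_moves:
  rows:
    - [-0.025,0,0,0,0,0]
    - [-0.05,0,0,0,0,0]
    - [-0.075,0,0,0,0,0]
    - [-0.1,0,0,0,0,0]
    - [-0.12,0,0,0,0,0]

```text
clock: 25.7
tcp_pos: [0.4577, -0.1553, -0.0067]
orientation: [2.222, 2.221, 0.0]
contact_force: [-0.1, 2.7, -1.5]
grip_width: 0.0681
gripper_force: 1.0
```

```bash
python3 - <<'E'
from h import *
o=r.get_obs();print(o["tcp_pos"],o["clock"],o["orientation"])
for n in("top","side"):
    f=r.grab_frame(n); print(n,board(f))
    if n=="top": cv2.imwrite("pics/t6.png",cv2.resize(f["pixels"][160:300,300:500,::-1],None,fx=4,fy=4,interpolation=cv2.INTER_CUBIC))
    for t,z in (("board_end",0),("bin_mouth",-.028),("clamp_far",.008),("lid_rib",-.008)):
        for d in r.landmark_of(f,t)[:1]: print(t,np.round(at(f,d["point"],z),4))
E
```

```text
[ 0.45768341 -0.15527426 -0.00668374] 25.7 [2.22166531e+00 2.22115885e+00 3.62133316e-05]
top [ 4.5705e+02 -3.0391e+02  1.4009e+02  1.8331e+02  2.0000e-02  8.2000e-01]
board_end [ 0.458  -0.3855  0.    ]
bin_mouth [ 0.4609 -0.4068 -0.028 ]
clamp_far [ 0.4379 -0.3377  0.008 ]
lid_rib [ 0.5242 -0.399  -0.008 ]
side [749.66 -85.7   82.89 132.58  -9.03   0.75]
board_end [ 0.469  -0.3943  0.    ]
bin_mouth [ 0.4592 -0.3997 -0.028 ]
clamp_far [ 0.5559 -0.3374  0.008 ]
lid_rib [ 0.5326 -0.4008 -0.008 ]
```

View pics/t6.png

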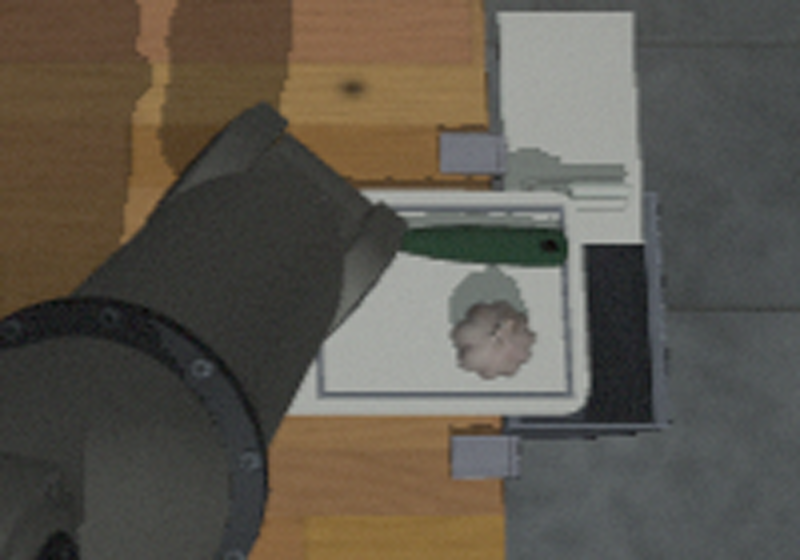

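The board's plain end is at crop column 586, about 9 mm short of the mouth's middle, and centred between the clamps.

apply_moves:
  rows:
    - [-0.015,0,0,0,0,0]
    - [-0.028,0,0,0,0,0]
    - [-0.036,0,0,0,0,0]
    - [-0.036,0,0,0,0,0]

```text
clock: 26.8
tcp_pos: [0.4576, -0.1642, -0.0068]
orientation: [2.222, 2.221, -0.0]
contact_force: [1.0, 0.9, -1.5]
grip_width: 0.0683
gripper_force: 0.5
```

apply_moves:
  rows:
    - [0.1,0,0,0,0,0]
    - [0.2,0,0,0,0,0]
    - [0.2,0,-0.25,0,0,0]
    - [0.2,0,-0.5,0,0,0]
    - [0.3,0,-0.8,0,0,0]

```text
clock: 27.42
tcp_pos: [0.4576, -0.0956, 0.1796]
orientation: [2.224, 2.216, -0.001]
contact_force: [1.2, 1.3, 0.5]
grip_width: 0.0685
gripper_force: 0.0
```

apply_moves:
  rows:
    - [0.3,0.2,0,0,0,0]
    - [0.6,0.3,0,0,0,0]
    - [0.9,0.3,0,0,0,0]
    - [0.9,0.3,0,0,0,0]
    - [0.9,0.3,0,0,0,0]

```text
clock: 28.05
tcp_pos: [0.5331, 0.1361, 0.1772]
orientation: [-2.213, -2.23, -0.002]
contact_force: [-0.2, -1.0, 0.1]
grip_width: 0.0687
gripper_force: 0.0
```

```bash
python3 - <<'E'
from h import *
o=r.get_obs();print(o["tcp_pos"],o["clock"])
for n in("top","side"):
    f=r.grab_frame(n); print(n,board(f))
    if n=="top": cv2.imwrite("pics/t7.png",cv2.resize(f["pixels"][160:300,300:500,::-1],None,fx=4,fy=4,interpolation=cv2.INTER_CUBIC))
    for t,z in (("board_end",0),("bin_mouth",-.028),("clamp_near",.008),("clamp_far",.008),("lid_rib",-.008)):
        for d in r.landmark_of(f,t)[:1]: print(t,np.round(at(f,d["point"],z),4))
E
```

```text
[0.53305825 0.13606376 0.17722167] 28.05
top [ 4.5934e+02 -2.8888e+02  1.3972e+02  2.3121e+02 -3.0000e-02  6.8000e-01]
board_end [ 0.457  -0.4004  0.    ]
bin_mouth [ 0.4493 -0.4073 -0.028 ]
clamp_near [ 0.3648 -0.3429  0.008 ]
clamp_far [ 0.5554 -0.3536  0.008 ]
lid_rib [ 0.5294 -0.3977 -0.008 ]
side [ 4.5683e+02 -2.9295e+02  1.4878e+02  2.3855e+02  3.5000e-01  8.7000e-01]
board_end [ 0.4623 -0.409   0.    ]
bin_mouth [ 0.4643 -0.398  -0.028 ]
clamp_near [ 0.3543 -0.3465  0.008 ]
clamp_far [ 0.56  -0.341  0.008]
lid_rib [ 0.5329 -0.4013 -0.008 ]
```

View pics/t7.png

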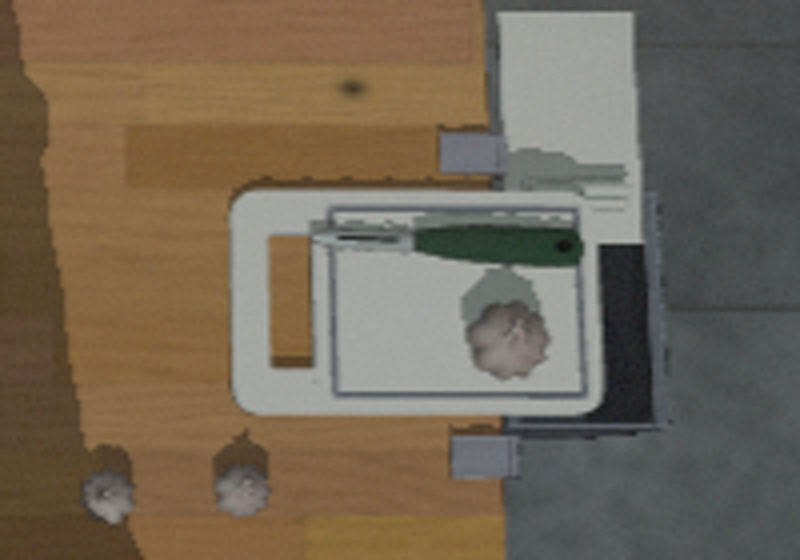

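The board is square, centred between the clamps, with its end at about y = -0.405 against the mouth at -0.406. The lid is open and the arm is clear.

```bash
python3 -c "
from bench import r
print(r.hand_in())"
```

```text
the job is handed in; nothing more can be done
None
```

I handed the job in at about 28 s of the 67 s allowed, with no verdict returned: the lid is open against its stop, the board's plain end measures square and within about 3 mm of the mouth's middle, and the garlic and peeler are still on the board.

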